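# Set the portion dial and open the hopper gate of a bee-feed dispenser

### The arm

A 7-joint arm with a two-finger parallel gripper is mounted at the origin on the work surface. World frame = base frame: x ahead of the robot, y to its left, z up, the work surface at z = 0. Lengths are in m, angles in rad, forces in N, time in s.
With the tool pointing down it reaches from about 0.35 to 0.775 m from the base axis. Payload 3.1 kg.
Tool frame: the origin (TCP) lies midway between the tips of the shut fingers; the grasp point (between the pads) lies behind it (manip.grip_point_offset is the z of the grasp point in the tool frame, in m); z points along the fingers, y is the direction in which the jaws open and shut (so a half turn about z gives the same grasp; the last joint's range is limited). The gripper opens to 85 mm and grips with 20 to 120 N. Pads are 22 mm wide; open, the fingers measure 114 mm over their backs; the gripper's body (76 mm by 85 mm) begins 54 mm behind the grasp point. The pads swing forward as they close: fully open they stand 13 mm farther back than shut.
Start: joints at [1.119, 0.311, 0.014, 1.512, -0.004, 1.319, -0.027], TCP at [0.219, -0.504, 0.231] pointing down, gripper open.
Joint ranges: [-2.7, 2.7], [-0.3, 1.91], [-1.27, 1.3], [0.12, 2.57], [-1.44, 4.58], [0.2, 2.03], [-3.05, 3.05]. Speed limits (rad/s): [2.79, 2.79, 3.14, 3.14, 3.14, 3.14, 3.14].

### API

Orientations are given as a rotation vector (axis times angle).
In Python, from bench import manip, kin, optics, sign_off gives the robot as it stands. Calls block until the motion is done:
- manip.move_ptp(position, orientation): joint-space move of the TCP to a pose.
- manip.line_to(position, vel=0.15, frame=None): straight line of the TCP; frame=None keeps the orientation; vel is the mean speed in m/s.
- manip.movej(angles): joint-space move.
- manip.ungrasp() and manip.clamp(): open the fingers fully, or close them until they stop; the grip force is fixed at half the most.
- manip.wait(seconds).
- kin.inverse_kinematics(position, orientation): joint angles nearest the present ones, or None.
- optics.get_image(name): name is "side" or "top"; returns (picture, depth): 400x640x3 uint8, blue, green, red; 400x640 float32, m along the optical axis (not along the pixel's ray), 0 where there is no reading.
- optics.camera_params(name): a dict with "fx", "fy", "cx", "cy" (pixels), "T" (4x4, takes a point from camera to world coordinates). Camera axes: x right, y up, looking along -z (the intrinsics and any distortion apply to the point x, -y, -z); pixel columns grow to the right and rows downward; lengths in m; the calibration is good to about 2 mm. A picture is of the moment at which its call begins. camera_params takes no time and is no camera call.
A pose or a line that the arm cannot do raises manip.Unreachable and nothing moves.
- sign_off(): hands the job in, once; it reports no verdict.
Readings, each from a call of its own:
- manip.current_t(): time.
- manip.current_q(): joint angles.
- manip.current_qvel(): joint speeds.
- manip.current_effort(): joint torques, N m.
- manip.current_eef_pos(): TCP position.
- manip.current_tcp_rot(): TCP orientation.
- manip.current_wrist_force(): force on the tool from outside, world axes, zero at the start.
- manip.current_wrist_torque(): the same for the moment, N m.
- manip.current_gripper_width(): opening from 0.0 (shut) to 1.0 (fully open).
Only numpy, scipy, OpenCV 4.12 (cv2) and the standard library are available. Lean on these libraries where they do the work, as an engineer would, in place of code of your own. Each camera call takes 0.05 s, during which the arm holds its last target.

### The job

Get the hopper feeder ready for the next batch: turn its portion dial clockwise to the sixth click counted from its stop, without going past that click. Then draw the slide gate under the hopper out until it hits its end stop. Let go of everything and leave the cup and the wooden block on the feeder's deck and the hammer beside it where they are.

Things in the scene. Friction and masses are not known exactly. Their poses are not given: they have to be found in the camera images.
- dial (a joint): dial angle, rad: 0 at its counter-clockwise stop, growing clockwise seen from above; other stop 5.03 (12 clicks). It clicks every 0.419 rad (24 degrees): the sixth click is 2.513. Starts on the stop or one of the first three clicks. A spring resists (about 0.1 N m) up to half-way between clicks, then pulls into the next; let go, it settles into the nearest click.
- dial_grip (a point): black dial at the feeder's right end: point on its vertical axis, 110 mm above the table. A round skirt, 48 mm across, top 84 mm high, carries an upright bar 46 x 14 mm, top 125 mm high, to be grasped across its 14 mm above the skirt. The bar lies along this frame's x and turns with the dial; its end with the white line and nib (-x) is the pointer.
- dial_stop_mark (a point): the dial's stop mark: the longest, thickest of 13 dark marks, on the grey housing (110 x 110 mm, top 75 mm high) 40 mm from the dial axis. The dial at 0 points to it; the others follow clockwise, one per click. Its frame is the feeder's and does not turn with the dial: x across the feeder, away from the robot, y along it towards the hopper. At dial 0 the dial's frame is parallel to it.
- gate (a joint): how far the slide gate is drawn out, m: 0 shut, 0.080 at its end stop; it starts 0 to 12 mm out. Friction about 2.5 N, stays where it is left.
- gate_grip (a point): wooden grip block on the gate: point on its axis, 108 mm above the table. Upright, 24 x 24 mm, sides along this frame's x and y, from 77 (top of the steel blade, 74 mm wide) to 126 mm high. Slides along this frame's -y, away from the hopper, towards the dial. Shut, it is 132 mm from the hopper's axis (hopper 138 mm across, 236 mm high) and 168 mm from the dial's.
- tub: loose white cup 56 mm across, 40 mm high, upright on the feeder's deck (12 mm high) below the spout, to be left alone; origin at the centre of its underside
- cage: loose wooden block (queen cage) 32 x 75 x 16 mm lying on the deck, between dial and hopper on the far side, to be left alone; origin at the centre of its underside
- hammer: hammer lying on the table to the robot's right of the feeder, to be left alone; origin near the middle of its underside

How it is judged:
On the way, in this order (a step that is already met when the one before it is completed fails the run):
1. the dial rests on its sixth click while the gate is still shut (drawn less than 25 mm) (value of joint dial between 2.393 and 2.633 rad and value of joint gate below 0.025 m), for 0.3 s.
2. the gate is drawn out to its end stop, the dial still on the sixth click (value of joint dial between 2.393 and 2.633 rad and value of joint gate above 0.075 m), for 0.2 s.
At the end, for the whole second after the job is handed in: The dial rests on its sixth click from the stop (2.513 rad within 0.12), the gate is drawn out to its end stop (at least 75 of its 80 mm) and is at rest (all of step 2 and velocity of joint gate between -0.01 and 0.01 m/s); the robot touches nothing.
It fails at once if the dial is turned past its sixth click (beyond 2.81 rad, over the hump to the seventh) (value of joint dial above 2.81 rad).
It fails at once if the tub is moved more than 30 mm (distance of tub from where it was at the start of the episode above 0.03 m).
It fails at once if the cage is moved more than 30 mm (distance of cage from where it was at the start of the episode above 0.03 m).
It fails at once if the hammer is moved more than 30 mm (distance of hammer from where it was at the start of the episode above 0.03 m).
It also fails if it takes over 64 s, if anything falls off the work surface, if the arm or the gripper's body presses on something with over 40 N, if the wrist force passes 120 N, or if a joint passes its speed limit or range.

## Working session

There is one attempt and no reset: what is moved stays moved. The work goes in short steps, each a Python script; the robot and the scene stay as the last script left them, time stands still between calls to the robot, and variables do not carry over. Pictures are saved under pics/ and viewed, and the job is handed in when it is done.

```bash
ls; mkdir -p pics; python3 - <<'E'
from bench import manip,kin,optics
import cv2,numpy as np
for n in("side","top"):
    im,d=optics.get_image(n); cv2.imwrite(f"pics/{n}0.png",im); np.save(f"pics/{n}0.npy",d)
    p=optics.camera_params(n); print(n,{k:(np.round(v,4).tolist() if k=="T" else v) for k,v in p.items()}); print((d==0).mean())
print(manip.grip_point_offset,manip.current_t(),manip.current_tcp_rot(),manip.current_gripper_width())
E
```

```text
pics
side {'fx': 504.5914361452376, 'fy': 504.5914361452376, 'cx': 328.7926294553511, 'cy': 199.80925508419918, 'T': [[0.9596, 0.1404, -0.2437, 0.1738], [-0.2805, 0.5405, -0.7932, -1.2866], [0.0204, 0.8295, 0.5581, 0.9106], [0.0, 0.0, 0.0, 1.0]]}
0.00398046875
top {'fx': 363.29662601612375, 'fy': 363.29662601612375, 'cx': 318.07922072824, 'cy': 206.5708980371058, 'T': [[0.0056, 0.9985, -0.0548, 0.47], [-0.9993, 0.0036, -0.0359, -0.1418], [-0.0357, 0.0549, 0.9979, 0.9137], [0.0, 0.0, 0.0, 1.0]]}
0.0041328125
-0.0187 0.1 [-3.07378603e+00 -6.38878201e-01  8.95710231e-04] 1.0010115422732089
```

View pics/side0.png

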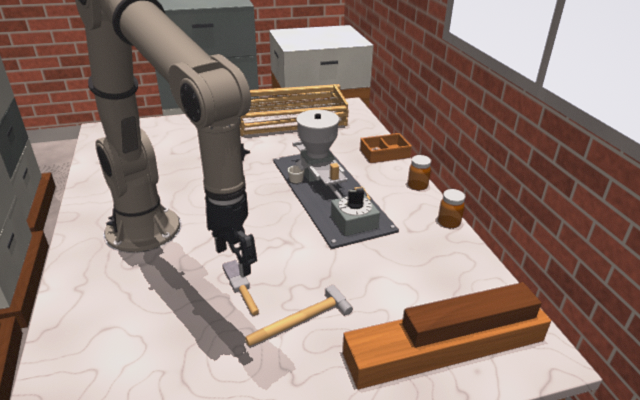

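View pics/top0.png

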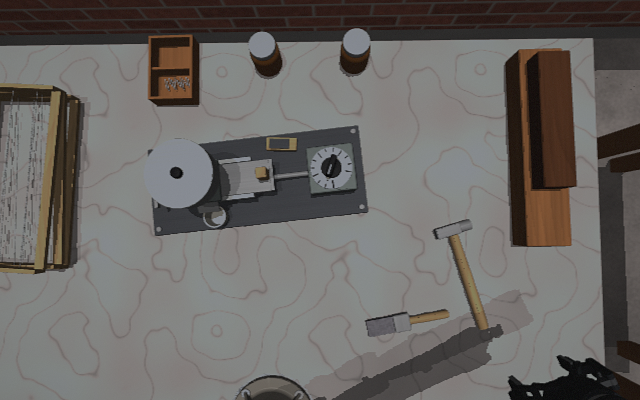

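The top view shows the dial at about (331,167), the gate grip at (262,173), the hopper at (178,172), the block at (282,144) and the cup at (214,216). The hammer is well clear. Next I'll zoom in.

```bash
python3 - <<'E'
import cv2,numpy as np
t=cv2.imread("pics/top0.png"); s=cv2.imread("pics/side0.png")
a=cv2.resize(t[137:197,300:362],None,fx=9,fy=9,interpolation=cv2.INTER_CUBIC); cv2.imwrite("pics/ztop.png",a)
b=cv2.resize(s[178:240,322:388],None,fx=9,fy=9,interpolation=cv2.INTER_CUBIC); cv2.imwrite("pics/zside.png",b)
c=cv2.resize(t[120:240,140:260+110],None,fx=3.4,fy=3.4,interpolation=cv2.INTER_CUBIC); cv2.imwrite("pics/zfeed.png",c)
E
```

```text
(no output)
```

View pics/ztop.png

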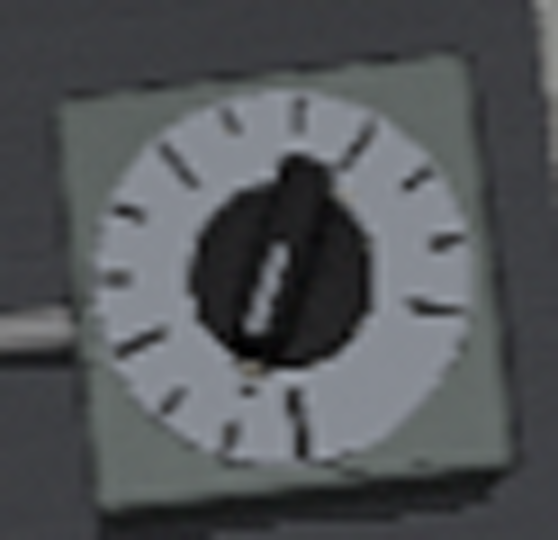

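View pics/zside.png

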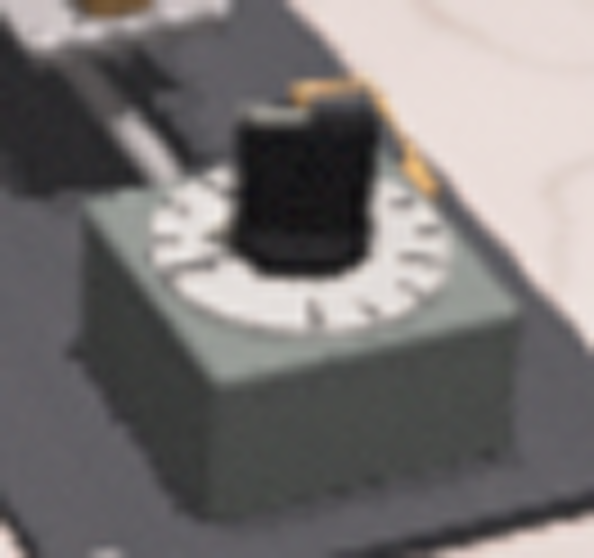

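View pics/zfeed.png

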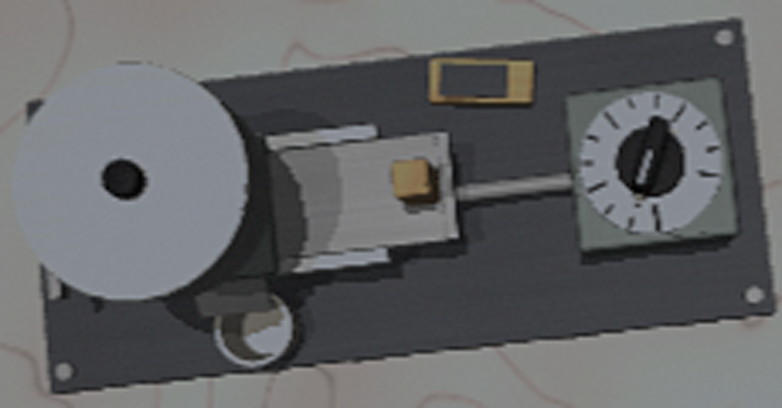

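```bash
cat > h.py <<'E'
import numpy as np,cv2
from bench import manip,kin,optics
def ray(n,uv,z):
    p=optics.camera_params(n);T=p["T"];uv=np.atleast_2d(np.array(uv,float))
    d=np.c_[(uv[:,0]-p["cx"])/p["fx"],-(uv[:,1]-p["cy"])/p["fy"],-np.ones(len(uv))]@T[:3,:3].T
    o=T[:3,3]; return o+d*((z-o[2])/d[:,2])[:,None]
def rect(n,im,mask,z):
    cs,_=cv2.findContours(mask.astype(np.uint8),cv2.RETR_EXTERNAL,cv2.CHAIN_APPROX_NONE)
    c=max(cs,key=cv2.contourArea)[:,0]; P=ray(n,c,z)
    (cx,cy),(w,h),a=cv2.minAreaRect((P[:,:2]*1000).astype(np.float32)); return np.round([cx,cy,w,h,a],1),c
E
python3 - <<'E'
from h import *
t=cv2.imread("pics/top0.png"); s=cv2.imread("pics/side0.png")
print(optics.camera_params("top").keys())
# zoomed pixel -> pixel
f=lambda x,y:((x+.5)/9-.5+300,(y+.5)/9-.5+137)
# dial ring (white disc on housing top), z=.075
hsv=cv2.cvtColor(t,cv2.COLOR_BGR2HSV)
roi=np.zeros(t.shape[:2],bool);roi[140:196,302:360]=1
g=cv2.cvtColor(t,cv2.COLOR_BGR2GRAY)
b=t.astype(int)
ring=roi&(g>125)
n,l,st,ce=cv2.connectedComponentsWithStats(ring.astype(np.uint8));i=1+np.argmax(st[1:,4]);
cs,_=cv2.findContours((l==i).astype(np.uint8),cv2.RETR_EXTERNAL,cv2.CHAIN_APPROX_NONE);c=max(cs,key=cv2.contourArea)[:,0]
hull=cv2.convexHull(c)[:,0];P=ray("top",hull,.075)[:,:2]
print("ring ellipse",cv2.fitEllipse((P*1000).astype(np.float32)))
# housing corners
H=ray("top",[f(60,102),f(462,58),f(512,465),f(100,508)],.075)[:,:2]*1000; print("housing",H.round(1),H.mean(0))
ctr=H.mean(0)
names=["stop",1,2,3,4,5,6,7,8,9,10,11,12]
pts=[(300,425),(232,438),(172,402),(138,343),(116,277),(128,212),(180,166),(232,120),(299,115),(357,147),(417,180),(446,241),(434,307)]
R=ray("top",[f(*p) for p in pts],.075)[:,:2]*1000
for n,p in zip(names,R-ctr): print(n,np.hypot(*p).round(1),(np.degrees(np.arctan2(p[1],p[0]))).round(1))
# bar: dark mask
B=ray("top",[f(280,250),f(256,330),f(305,165),f(252,365)],.125)[:,:2]*1000
print("line",np.degrees(np.arctan2(*(B[1]-B[0])[::-1])),"bar",np.degrees(np.arctan2(*(B[3]-B[2])[::-1])),B, B[2:].mean(0))
# wood grip
sub=np.zeros(t.shape[:2],bool);sub[158:188,245:276]=1
w=sub&(b[:,:,2]-b[:,:,0]>30)
print("wood", rect("top",t,w,.126)[0],w.sum())
# plate edges corners z=.012 from zfeed (3.4x, off 140,120)
e=lambda x,y:((x+.5)/3.4-.5+140,(y+.5)/3.4-.5+120)
D=ray("top",[e(742,20),e(774,314),e(52,392),e(724,37),e(754,295),e(64,371)],.012)[:,:2]*1000;print("deck",D.round(1))
d=D[4]-D[5];print(np.degrees(np.arctan2(-d[0],-d[1]))); d=D[3]-D[4];print(np.degrees(np.arctan2(d[1],d[0])))
# hopper knob & disc
E
```

```text
dict_keys(['fx', 'fy', 'cx', 'cy', 'T'])
ring ellipse ((607.55859375, -141.46429443359375), (95.67693328857422, 96.1699447631836), 129.2522735595703)
housing [[ 653.3  -83.1]
 [ 664.5 -187.2]
 [ 558.8 -200.1]
 [ 547.5  -94.2]] [ 606.01767732 -141.16700482]
stop 37.2 -173.1
1 42.4 162.1
2 42.2 137.4
3 40.6 112.8
4 43.2 88.1
5 44.2 65.4
6 40.5 41.4
7 44.5 17.5
8 43.9 -5.2
9 40.1 -28.3
10 43.6 -52.3
11 43.3 -75.6
12 39.4 -99.3
line 163.62429639788232 bar 165.4700816326154 [[ 605.87348844 -140.43840014]
 [ 586.30425204 -134.68787673]
 [ 626.71279558 -146.44055278]
 [ 577.75718044 -133.75249306]] [ 602.23498801 -140.09652292]
wood [589.3  13.9  22.6  22.8   8.9] 106
deck [[ 723.4 -208.1]
 [ 506.5 -231.2]
 [ 446.5  301.1]
 [ 710.8 -194.9]
 [ 520.2 -216.7]
 [ 462.   292.6]]
-6.519606196912684
6.546218145125371
```

```bash
python3 - <<'E'
import cv2
s=cv2.imread("pics/side0.png")
c=cv2.resize(s[105:245,265:400],None,fx=4.2,fy=4.2,interpolation=cv2.INTER_CUBIC); cv2.imwrite("pics/zs.png",c)
t=cv2.imread("pics/top0.png")
c=cv2.resize(t[150:200,235:295],None,fx=10,fy=10,interpolation=cv2.INTER_CUBIC); cv2.imwrite("pics/zg.png",c)
E
```

```text
(no output)
```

View pics/zg.png

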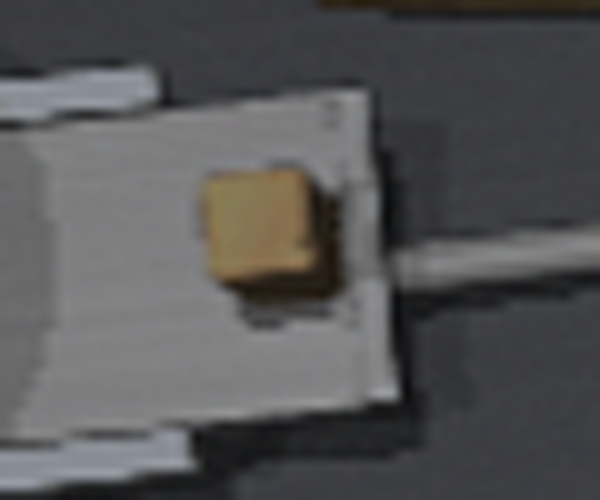

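View pics/zs.png

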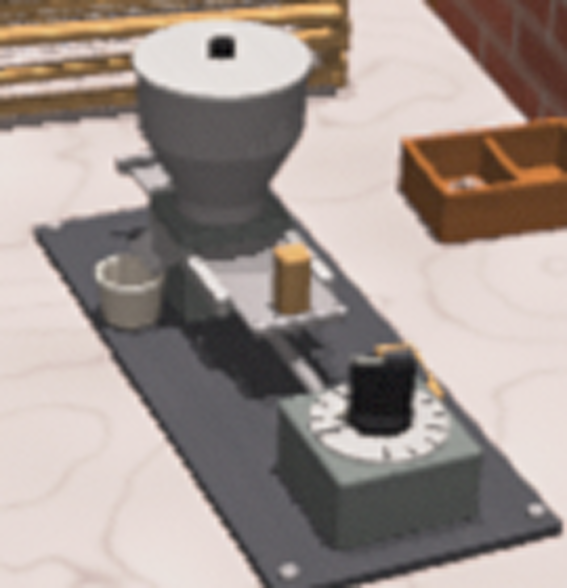

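```bash
cat >> h.py <<'E'
def rv(deg):  # tool down, tool x at world heading deg
    a=np.radians(deg)/2; return np.pi*np.array([np.cos(a),np.sin(a),0])
DIAL=np.array([.6072,-.1413]);YAW=6.5;YD=np.array([-np.sin(np.radians(YAW)),np.cos(np.radians(YAW))])
GATE=np.array([.5893,.0139])
E
python3 - <<'E'
from h import *
print("side bar top",ray("side",[(322+308/9,178+108/9)],.125),"side wood top",ray("side",[(265+294/4.2,105+252/4.2)],.126))
print(manip.current_q().round(3), manip.current_eef_pos())
for h in (162.5,102.5,42.5,-17.5,-77.5,-137.5):
    for z in(.2,.092):
        q=kin.inverse_kinematics([*DIAL,z],rv(h)); print(h,z,None if q is None else np.round(q,3))
for h in (6.5,96.5,186.5,-83.5):
    q=kin.inverse_kinematics([*GATE,.09],rv(h)); print("g",h,None if q is None else np.round(q,3))
E
```

```text
side bar top [[ 0.60753813 -0.14134242  0.125     ]] side wood top [[0.5894486  0.00960936 0.126     ]]
[ 1.119  0.312  0.014  1.513 -0.004  1.319 -0.027] [ 0.21886472 -0.50385556  0.23029314]
162.5 0.2 [ 0.573  0.547 -0.595  1.326  0.303  1.358  1.248]
162.5 0.092 [ 0.58   0.638 -0.589  1.471  0.372  1.146  1.193]
102.5 0.2 [ 0.522  0.53  -0.507  1.329  0.254  1.347  0.236]
102.5 0.092 [ 0.542  0.623 -0.527  1.473  0.33   1.135  0.176]
42.5 0.2 [ 0.409  0.502 -0.323  1.334  0.158  1.331 -0.743]
42.5 0.092 [ 0.424  0.589 -0.338  1.478  0.207  1.11  -0.783]
-17.5 0.2 [ 0.333  0.49  -0.203  1.338  0.098  1.324 -1.747]
-17.5 0.092 [ 0.314  0.571 -0.17   1.483  0.103  1.097 -1.752]
-77.5 0.2 [ 0.23   0.481 -0.044  1.343  0.021  1.319 -2.737]
-77.5 0.092 [ 0.198  0.562  0.005  1.489 -0.003  1.091 -2.72 ]
-137.5 0.2 [ 0.806  0.706 -1.079  1.316  0.613  1.466  2.088]
-137.5 0.092 [ 0.826  0.825 -1.08   1.461  0.738  1.298  1.994]
g 6.5 [ 0.243  0.541 -0.424  1.582  0.244  1.072 -1.703]
g 96.5 [ 0.423  0.607 -0.705  1.575  0.424  1.118 -0.269]
g 186.5 [ 0.412  0.602 -0.688  1.575  0.412  1.114  1.311]
g -83.5 [-0.751  0.757  1.124  1.623 -0.717  1.23  -2.508]
```

```bash
python3 - <<'E'
from h import *
manip.move_ptp([*DIAL,.20],rv(162.5)); print(manip.current_t())
manip.line_to([*DIAL,.0935],vel=.12)
print(manip.current_t(),manip.current_eef_pos(),manip.current_wrist_force().round(2))
im,_=optics.get_image("side");cv2.imwrite("pics/s1.png",cv2.resize(im[120:250,280:440],None,fx=4,fy=4,interpolation=cv2.INTER_CUBIC))
E
```

```text
2.025
3.0667 [ 0.60801279 -0.14131872  0.09447935] [ 0.2  -0.54 -0.56]
```

View pics/s1.png

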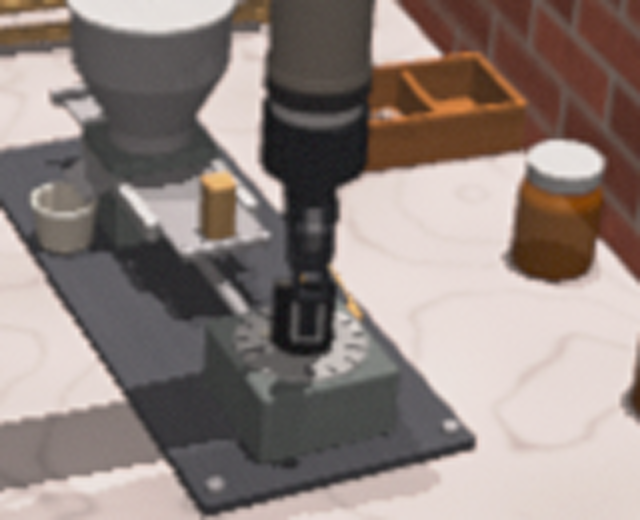

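The fingers straddle the bar (about (303,315) in the crop) and nothing has been disturbed. Next: clamp, then turn with the last joint.

```bash
cat >> h.py <<'E'
def heading():
    R=cv2.Rodrigues(np.array(manip.current_tcp_rot(),float))[0]; return np.degrees(np.arctan2(R[1,0],R[0,0])),R[2,2]
def rep():
    print(round(manip.current_t(),2),"head",np.round(heading(),3),"pos",manip.current_eef_pos().round(4),"w",round(manip.current_gripper_width(),3),"F",manip.current_wrist_force().round(1),"M",manip.current_wrist_torque().round(2))
E
python3 - <<'E'
from h import *
rep(); manip.clamp(); rep()
q=np.array(manip.current_q()); 
for d in (12,24):
    p=q.copy(); p[6]-=np.radians(d); manip.movej(p); rep()
E
```

```text
3.12 head [162.495  -1.   ] pos [ 0.6081 -0.1414  0.0947] w 0.997 F [-0.   0.5  0.3] M [-0.01 -0.06 -0.02]
3.77 head [162.509  -1.   ] pos [ 0.6073 -0.1412  0.0937] w 0.153 F [-0.9  1.1  0.4] M [0.02 0.08 0.06]
4.08 head [150.708  -1.   ] pos [ 0.6073 -0.1411  0.0937] w 0.155 F [-0.1  0.2  1.1] M [0.1  0.04 0.06]
4.4 head [138.785  -1.   ] pos [ 0.6073 -0.1411  0.0937] w 0.157 F [-0.2 -0.   0.5] M [ 0.06 -0.    0.01]
```

```bash
python3 - <<'E'
from h import *
q=np.array(manip.current_q()); h0=heading()[0]
for hd in (126.5,114.5,102.5,90.5,78.5,66.5,54.5,48.5,42.5):
    p=q.copy(); p[6]-=np.radians(h0-hd); manip.movej(p); rep()
manip.wait(.3); rep()
E
```

```text
4.72 head [126.824  -1.   ] pos [ 0.6073 -0.1411  0.0937] w 0.153 F [-0.   0.9  0.2] M [-0.01  0.06  0.03]
5.03 head [114.824  -1.   ] pos [ 0.6073 -0.1411  0.0937] w 0.154 F [ 0.9  0.2 -0.3] M [ 0.03 -0.03 -0.04]
5.35 head [102.845  -1.   ] pos [ 0.6074 -0.1411  0.0937] w 0.156 F [0.7 0.1 0.2] M [ 0.07 -0.01  0.  ]
5.67 head [90.842 -1.   ] pos [ 0.6074 -0.141   0.0937] w 0.155 F [1.5 0.6 0.2] M [ 0.07 -0.08 -0.03]
5.98 head [78.863 -1.   ] pos [ 0.6074 -0.141   0.0937] w 0.153 F [ 2.2  1.  -0.1] M [ 0.09 -0.08 -0.02]
6.3 head [66.84 -1.  ] pos [ 0.6075 -0.141   0.0937] w 0.152 F [ 1.3  0.1 -0.1] M [ 0.09 -0.26  0.  ]
6.62 head [54.855 -1.   ] pos [ 0.6075 -0.141   0.0937] w 0.154 F [ 1.  -0.1 -1.3] M [ 0.06 -0.36 -0.03]
6.87 head [48.816 -1.   ] pos [ 0.6075 -0.1411  0.0937] w 0.156 F [ 2.1  0.5 -0.8] M [ 0.11 -0.4  -0.06]
7.12 head [42.802 -1.   ] pos [ 0.6075 -0.1411  0.0937] w 0.154 F [ 1.8  0.3 -1.1] M [ 0.13 -0.48 -0.07]
7.42 head [42.586 -1.   ] pos [ 0.6075 -0.141   0.0937] w 0.154 F [ 2.7  0.2 -1.6] M [ 0.04 -0.61  0.04]
```

```bash
python3 - <<'E'
from h import *
manip.ungrasp(); rep()
p=np.array(manip.current_eef_pos()); manip.line_to([p[0],p[1],.20],vel=.12)
manip.move_ptp([*GATE,.20],rv(96.5)); rep()
for n,(a,b,c,d) in {"top":(137,197,230,362),"side":(120,240,280,400)}.items():
    im,_=optics.get_image(n);cv2.imwrite(f"pics/{n}2r.png",im);cv2.imwrite(f"pics/{n}2.png",cv2.resize(im[a:b,c:d],None,fx=5,fy=5,interpolation=cv2.INTER_CUBIC))
E
```

```text
8.11 head [42.503 -1.   ] pos [ 0.6073 -0.1411  0.0938] w 1.001 F [-1.5 -0.  -0.3] M [ 0.01 -0.03  0.02]
9.81 head [96.508 -1.   ] pos [0.5889 0.0137 0.1992] w 1.001 F [ 0.  -0.5 -1. ] M [-0.08  0.03 -0.  ]
```

View pics/top2.png

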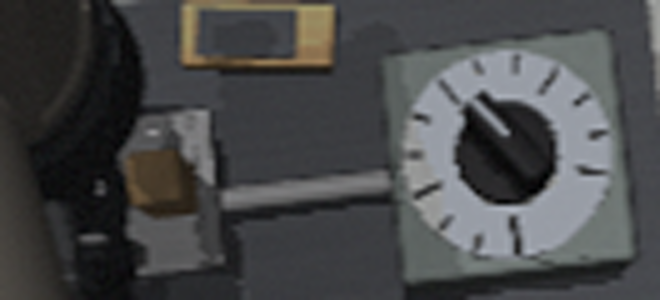

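View pics/side2.png

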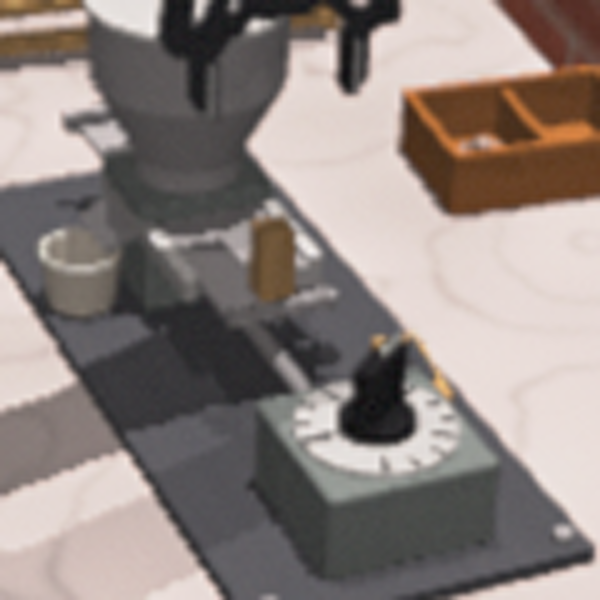

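The pointer, white line at (490,113) in the top crop, now aims at the sixth mark (450,92) counted from the thick stop mark (515,235). The cup and block haven't moved. Next is the gate.

```bash
python3 - <<'E'
from h import *
manip.line_to([*GATE,.0905],vel=.12); rep()
manip.clamp(); rep()
p=np.array(manip.current_eef_pos())
for s in (.02,.04,.055,.062,.066):
    manip.line_to([*(p[:2]-s*YD),p[2]],vel=.05); rep()
E
```

```text
10.97 head [96.492 -1.   ] pos [0.5901 0.0141 0.0914] w 0.999 F [-0.1  0.7  0.5] M [-0.06 -0.   -0.01]
11.55 head [96.502 -1.   ] pos [0.5897 0.0139 0.0909] w 0.27 F [-0.2  0.5  1.3] M [ 0.   -0.01  0.05]
12.1 head [96.424 -1.   ] pos [ 0.5922 -0.0081  0.0909] w 0.276 F [-0.2 -1.5  2.5] M [-0.11 -0.09  0.16]
12.65 head [96.436 -1.   ] pos [ 0.5944 -0.0277  0.0909] w 0.274 F [ 1.4 -1.4  1.8] M [-0.1  -0.09  0.19]
13.1 head [96.443 -1.   ] pos [ 0.5961 -0.0424  0.0909] w 0.275 F [-0.  -1.9  1.6] M [-0.02 -0.19  0.15]
13.39 head [96.469 -1.   ] pos [ 0.5968 -0.0485  0.0909] w 0.271 F [0.1 1.3 1.4] M [ 0.14 -0.12  0.21]
13.64 head [96.489 -1.   ] pos [ 0.5972 -0.052   0.0909] w 0.269 F [0.3 0.8 2.3] M [ 0.32 -0.14  0.1 ]
```

```bash
python3 - <<'E'
from h import *
p=np.array([.5897,.0139,.0909])
for s in np.arange(.068,.086,.002):
    manip.line_to([*(p[:2]-s*YD),p[2]],vel=.03); rep()
    if manip.current_wrist_force()@np.array([*YD,0])>10: break
E
```

```text
13.89 head [96.506 -1.   ] pos [ 0.5974 -0.0536  0.0909] w 0.273 F [-0.1  2.4  2.5] M [ 0.36 -0.19  0.02]
14.14 head [96.559 -1.   ] pos [ 0.5974 -0.0541  0.0909] w 0.273 F [-0.3  5.9  1.5] M [ 0.86 -0.13 -0.05]
14.39 head [96.621 -1.   ] pos [ 0.5974 -0.054   0.0909] w 0.272 F [-0.7  8.7 -0. ] M [ 1.15 -0.09 -0.23]
14.64 head [96.687 -1.   ] pos [ 0.5975 -0.054   0.0909] w 0.274 F [-0.2 11.1  0.3] M [ 1.43 -0.06 -0.36]
```

The force is rising while the position stays put, so this is the end stop, about 68 mm from a start near 12 mm out. Next: relax the pull, release, retreat and look.

```bash
python3 - <<'E'
from h import *
p=np.array([.5897,.0139,.0909]); g=p[:2]-.0688*YD
manip.line_to([*g,p[2]],vel=.03); manip.wait(.3); rep()
manip.ungrasp(); rep()
e=np.array(manip.current_eef_pos()); manip.line_to([e[0],e[1],.25],vel=.15)
manip.move_ptp([.40,-.40,.30],rv(96.5)); manip.wait(.3); rep()
for n,(a,b,c,d) in {"top":(120,240,140,370),"side":(105,245,265,400)}.items():
    im,_=optics.get_image(n);cv2.imwrite(f"pics/{n}3r.png",im);cv2.imwrite(f"pics/{n}3.png",cv2.resize(im[a:b,c:d],None,fx=3.4,fy=3.4,interpolation=cv2.INTER_CUBIC))
t=cv2.imread("pics/top3r.png");b=t.astype(int)
w=np.zeros(t.shape[:2],bool);w[158:190,265:305]=1;w&=(b[:,:,2]-b[:,:,0]>30);r=rect("top",t,w,.126)[0];print(r)
print("gate", .168-(r[:2]/1000-DIAL)@YD)
cv2.imwrite("pics/ztop3.png",cv2.resize(t[137:197,300:362],None,fx=9,fy=9,interpolation=cv2.INTER_CUBIC))
E
```

```text
15.27 head [96.514 -1.   ] pos [ 0.5975 -0.0541  0.0909] w 0.275 F [0.3 4.6 1.2] M [ 0.88 -0.13 -0.01]
15.89 head [96.492 -1.   ] pos [ 0.5975 -0.0547  0.0909] w 0.997 F [ 0.8 -0.1  0.1] M [-0.03  0.04  0.02]
18.88 head [96.596 -1.   ] pos [ 0.4007 -0.3993  0.3   ] w 1.001 F [ 1.  -0.2  0.5] M [-0.  0. -0.]
[ 5.976e+02 -5.360e+01  2.210e+01  2.200e+01  5.000e-01]
gate 0.07977699740499139
```

View pics/top3.png

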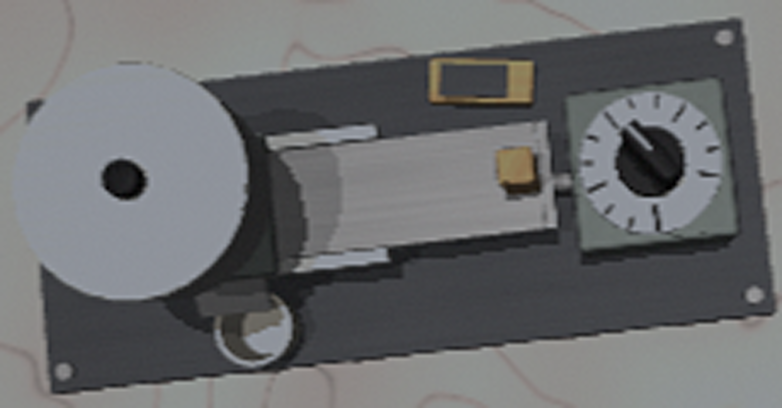

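View pics/ztop3.png

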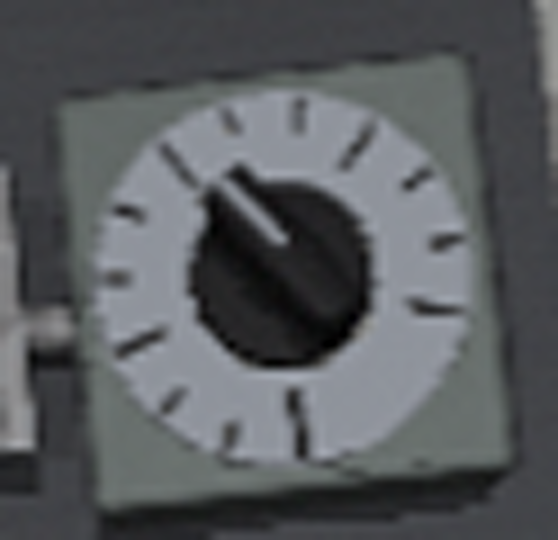

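View pics/side3r.png

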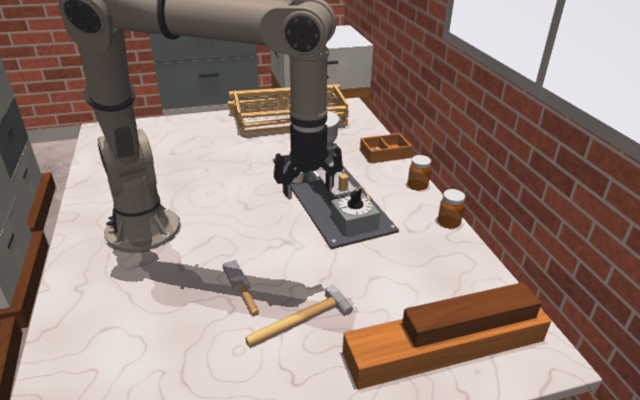

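The pointer, white line (225,180) to (285,240), aims at the sixth mark (180,165) counted from the stop mark at (300,425). The gate measures 79.8 mm out. Cup, block and hammers look unmoved, and the arm is clear at 0.30 m, so I'm handing in.

```bash
python3 -c "
from bench import sign_off
sign_off()"
```

```text
the job is handed in; nothing more can be done
```

The job is done and handed in at about 19 s of the 64 s allowed; `sign_off()` gives no verdict.

- **Dial:** It started on click 1, about 22° measured from its stop mark. I gripped the bar and turned it 120° clockwise with the last joint in small steps, then let go. The final picture shows the pointer on the sixth mark, with the gate drawn.
- **Gate:** It started about 12 mm out. I drew it about 68 mm until it stopped moving and the pull rose to 11 N, then eased off and released. The final picture measures 79.8 mm out.
- **Everything else:** By eye in the final pictures, the cup, block and hammer haven't moved. The gripper is open and clear at 0.30 m, with about 1 N on the wrist.

**Disagreement:** The side camera placed the gate grip about 4 mm off the top camera along the slide. I used the top camera's value, which fits the stated start range and the end-stop contact.

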